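# Lock the tube rack into its transport cradle

## Task

Get the rack of blood tubes ready for the courier: push it along its guides in the cradle until it is fully home against the end stops. Then press the sprung grabber's plunger well in so that its hook runs out past the rack's steel post, slide the grabber across while it is pressed until the hook is behind the post, and let the plunger come back so that the hook holds the post. Leave the other things on the table where they are.

Things in the scene. Friction and masses are not known exactly. Their poses are not given: they have to be found in the camera images.
- cradle: Fixed dark grey metal plate 480 x 185 x 12 mm. Origin on the table top (z 0). 'Cradle x, y' below are in its frame: x along the plate (the way the plunger is pressed), y across, z up; plate spans x -220..260, y -115..70 mm. Two steel guides (inner faces y = +/-52.5, x 45..260, tops z 34) hold the rack between them; it stops at two black rubber blocks (faces at x 52, y = +/-40, tops z 36).
- home (a point): Fixed point on the plate's top (z 12 mm) at cradle x 107 mm, y 0: the rack's origin is here when it is fully home (2.5 mm play sideways). Push the rack towards cradle -x, from its +x end face, 55 mm from its origin; the end face is a flat 100 mm wide, 56 mm tall.
- rack: Loose white tube rack 110 (x) x 100 (y) x 56 mm, purple-capped tubes in it to 79 mm above its underside; 0.3 to 0.6 kg. Origin at the centre of its underside, on the plate (z 12 mm); axes parallel to the cradle's. Starts between the guides, 50 to 85 mm short of home. A low steel tongue (22 mm wide, top at z 28 mm) at its -x end carries the post.
- post (a point): The rack's upright steel post, diameter 14 mm, top at z 82 mm; the point is on its axis at the hook's height (z 50), 103 mm from the rack's origin towards -x. With the rack home it is at cradle x 4 mm, y 0, with 41 mm free between post and rack for the hook.
- carriage (a joint): Cross slide of the whole grabber (grey barrel 80 mm long on a black block), 0 to 0.070 m, growing towards cradle +y; the grabber's axis is at cradle y = value - 0.071. Starts at 0 to 0.027, hook clear beside the post. Hook centred on the post at 0.055 +/-0.005: less, the barb lands on the post; more, the shank meets the post. 2 N friction, stays where left.
- plunger (a joint): Stroke of the plunger and its hook, one piece sliding through the barrel: 0 at rest, 0.035 m fully pressed, towards cradle +x. Spring 5 N at rest, 12 N fully pressed; returns by itself. 0.020 or more clears the barb past the post of a rack that is home. With the post caught and the rack home, the post holds it at about 0.006.
- cup (a point): Middle of the pressed face of the grey push cup on the plunger's end, on the grabber's axis, z 50 mm; at cradle x -163 mm at rest. Seen from above the cup is a U: back plate 8 mm thick, two side walls 54 mm apart inside, reaching 42 mm towards -x from this face; z 25 to 75 mm; open above and towards -x, so shut fingers put in from above can press it and push it sideways.
- hook_seat (a point): Middle of the hook's bearing face (faces cradle -x), z 50 mm; 168 mm from cup along x and 16 mm towards +y. The hook is a J from above: shank 8 mm wide on the grabber's axis, cross bar 8 mm thick, barb 6 mm wide and 10 mm long turned back towards -x; pocket 24 mm wide between shank and barb. Caught, the post's axis is 7 mm from this point towards -x.
- gel_bottle: Bystander: green bottle, 60 mm across, 150 mm tall, origin at its foot.
- tape_roll: Bystander: brown roll of tape lying flat beside the cradle, 84 mm across, 30 mm high, origin under its centre.
- spare_rack: Bystander: second rack, orange caps, no post, 110 x 100 x 79 mm, standing on the table.
- forceps: Bystander: steel forceps lying flat beside the cradle, about 150 mm long, 8 mm thick.
- marker: Bystander: black marker pen lying flat, 130 mm long, 16 mm thick.
- beaker: Bystander: white plastic beaker, 70 mm across, 80 mm tall.
Things that resemble listed ones, but are neither listed nor needed, are in the scene too. Leave any brown, pink or turquoise look-alike of the rack alone.

How it is judged:
By the outcome, as a careful person would: the job done as asked, in the order asked, and still so for the second after the job is handed in, with the robot touching nothing.
It also fails if it takes over 54 s, if anything falls off the work surface, if the arm or the gripper's body presses on something with over 40 N, if the wrist force passes 120 N, or if a joint passes its speed limit or range.

## Robot

A 6-joint arm with a two-finger parallel gripper is mounted at the origin on the work surface. World frame = base frame: x ahead of the robot, y to its left, z up, the work surface at z = 0. Lengths are in m, angles in degrees, forces in N, time in s.
With the tool pointing down it reaches from about 0.3 to 0.75 m from the base axis. Payload 8.5 kg.
Tool frame: the origin (TCP) lies at the very end of the fingers, on their centre line; the grasp point (between the pads) lies 19 mm behind it (env.pinch_z is the distance from the TCP to the grasp point, in m); z points along the fingers, y is the line along which they close (so a half turn about z gives the same grasp; the last joint's range is limited). The gripper opens to 85 mm and grips with 20 to 120 N. Pads are 22 mm wide; open, the fingers measure 114 mm over their backs; the gripper's body (76 mm by 85 mm) begins 54 mm behind the grasp point. The pads swing forward as they close: fully open they stand 13 mm farther back than shut.
Start: joints at [60.831, 21.807, 74.336, -0, 83.858, -12.336], TCP at [0.159, 0.526, 0.231] pointing down, gripper open.
Joint ranges: [-178.18, 178.18], [-50.72, 133.34], [12.68, 142.11], [-81.47, 261.47], [9.98, 163.14], [-165.26, 165.26]. Speed limits (degrees/s): [136.94, 136.94, 180, 180, 180, 180].

## Interface

Orientations are given as a 3x3 rotation matrix whose columns are the frame's x, y, z axes.
In Python, from rig import env, viewer gives the robot as it stands.
- The arm moves only by the tool drive_tool, never from a script. Its argument "series" is a list of rows, each a list of 3 entries, a list of its own where there are three numbers: the shift along the tool's x, y, z in m, then the turn about the tool's z in degrees, then the finger opening in m, from 0 to 0.0854. A call has 1 to 20 rows; each row is the pose to reach, as a shift and turn from the pose commanded when the call began, along the tool's axes at that moment; what a row does not reach only later rows make up. A row lasts 1/10 s, in which the tool goes at most 50 mm and 8.59 degrees, less where a joint would pass 70% of its speed; a pose out of reach is approached as far as the arm can. A call with a gripper value outside its range is refused whole. The fingers move at their own pace and stop on an object; "newtons" is the grip in N (left out, the last holds). Time passes only in rows, so rows that repeat a pose let the fingers close. It gives the time, the measured TCP pose, the force, the opening and the grip force at its end, in the units of the state.
- env.observe(): the state, without advancing time (a new reading comes with each control period).
- viewer.get_image(name): name is "scene" or "side" or "wrist"; returns a dict with "img" (400x640x3 uint8, red, green, blue), "depth" (400x640 float32, m along the optical axis (not along the pixel's ray), 0 where there is no reading), "camera_matrix" (3x3 intrinsics, pixels), "distortion" ([k1, k2, p1, p2, k3] as OpenCV has them; the pictures are not rectified), "rvec" (rotation vector, rad) and "tvec" (3), from world to camera coordinates, as OpenCV has them. Camera axes: x right, y down, z forward; pixel columns grow to the right and rows downward; lengths in m; the calibration is good to about 2 mm. A picture is of the moment at which its call begins.
- env.close_job(): hands the job in; it is judged then, once.
The state is a dict: "time_s": time; "q": joint angles; "qvel": joint speeds; "joint_efforts": joint torques, N m; "position": TCP position; "tool_rot": TCP orientation; "ft_force": force on the tool from outside, world axes, zero at the start; "wrist_torque": the same for the moment, N m; "grip_width": finger opening in m; "gripper_force": force on a finger pad.
Only numpy, scipy, OpenCV 4.12 (cv2) and the standard library are available. Lean on these libraries where they do the work, as an engineer would, in place of code of your own. Each camera call takes 0.05 s, during which the arm holds its last target. There are 200 camera calls.

## Working session

There is one attempt and no reset: what is moved stays moved. The work goes in short steps, Python scripts to look and compute and a tool call to move; the robot and the scene stay as the last step left them, time stands still between calls to the robot, and variables do not carry over. Pictures are saved under pics/ and viewed, at most 10 in all, crops included, and the job is handed in when it is done.

Besides the shell and the picture viewer there is one more tool, called after "Call:" in YAML: its name, and indented under it one key for each argument. drive_tool: Moves the arm, as the interface text tells. Its arguments: {"type":"object","properties":{"series":{"type":"array"},"newtons":{"type":"number"}},"required":["series"]}

```bash
mkdir -p pics
cat > h.py <<'E'
import numpy as np, cv2
from rig import env, viewer
def cloud(d):
    h,w=d['depth'].shape
    uv=np.stack(np.meshgrid(np.arange(w),np.arange(h)),-1).reshape(-1,1,2).astype(np.float32)
    n=cv2.undistortPoints(uv,d['camera_matrix'],d['distortion']).reshape(-1,2)
    z=d['depth'].reshape(-1,1)
    p=np.hstack([n*z,z]); R=cv2.Rodrigues(np.array(d['rvec'],float))[0]
    return ((p-np.ravel(d['tvec']))@R).reshape(h,w,3)
def grab(name):
    d=viewer.get_image(name); np.savez('pics/%s.npz'%name,**{k:np.array(v) for k,v in d.items()}); return d
E
python3 - <<'E'
from h import *
for n in('scene','side'):
    d=grab(n); cv2.imwrite(f'pics/{n}1.png',d['img'][...,::-1])
    R=cv2.Rodrigues(np.array(d['rvec'],float))[0]; print(n,-R.T@np.ravel(d['tvec']),R[2])
print(env.observe()['tool_rot'],env.observe()['position'])
E
```

```text
scene [1.37053395 0.37998492 1.13026681] [-0.61331996 -0.22913266 -0.75586828]
side [ 0.4301921  -0.9367373   0.73595921] [ 0.06459515  0.83848337 -0.54108512]
[[-9.57155958e-01  2.89572206e-01 -6.39278729e-04]
 [ 2.89572764e-01  9.57155369e-01 -1.10219979e-03]
 [ 2.92722644e-04 -1.24009480e-03 -9.99999188e-01]] [0.15913101 0.52620639 0.23079182]
```

View pics/scene1.png

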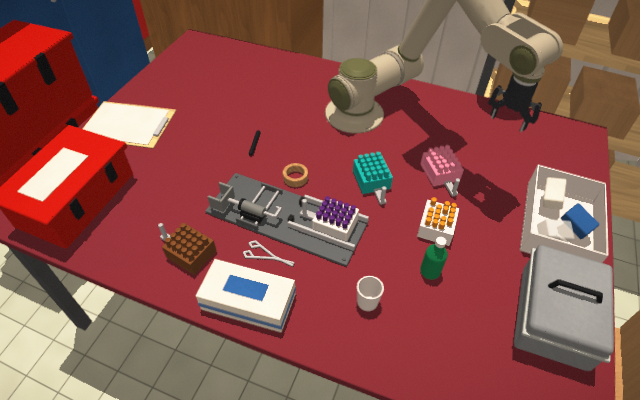

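View pics/side1.png

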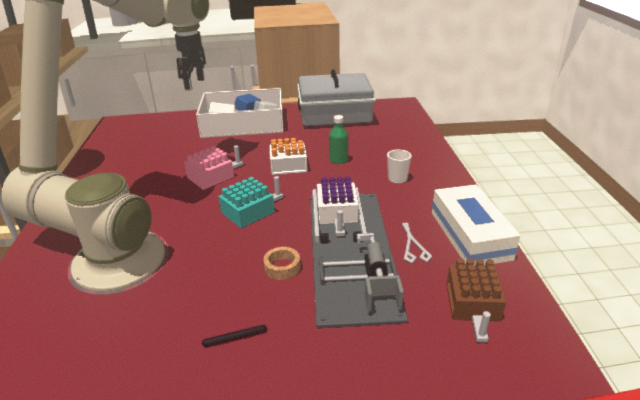

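The purple-capped rack with the post, in the dark plate, is at scene (337,213) and side (338,200). The brown (190,245), turquoise (373,172) and pink (441,165) ones are look-alikes. The orange rack (440,215) is the spare. The cup is at scene (222,200) and side (385,292). Next I measure the plate, caps and cup from depth.

Run:
```python
from h import *
def ld(n): return dict(np.load(f'pics/{n}.npz'))
ims={}
for n in('scene','side'):
    d=ld(n); P=cloud(d); I=d['img'].astype(int); hsv=cv2.cvtColor(d['img'],cv2.COLOR_RGB2HSV)
    roi=np.zeros(P.shape[:2],bool)
    if n=='scene': roi[165:275,195:380]=1
    else: roi[165:330,300:412]=1
    m=roi&(abs(P[...,2]-.012)<.005)&(hsv[...,1]<90)&(d['depth']>0)
    k=cv2.connectedComponentsWithStats(m.astype(np.uint8))
    b=1+np.argmax(k[2][1:,4]); 
    q=P[k[1]==b][:,:2]; r=cv2.minAreaRect((q*1000).astype(np.float32)); print(n,'plate',r,cv2.boxPoints(r).round(1).tolist(),np.median(P[m][:,2]))
    pc=roi&(hsv[...,0]>125)&(hsv[...,0]<160)&(hsv[...,1]>90)&(P[...,2]>.08)
    print('caps',pc.sum(),cv2.minAreaRect((P[pc][:,:2]*1000).astype(np.float32)),np.median(P[pc][:,2]))
```

```text
scene plate ((566.4517822265625, -33.02323913574219), (480.4281311035156, 187.76559448242188), 87.43987274169922) [[461.8999938964844, -268.79998779296875], [649.5, -277.20001220703125], [671.0, 202.8000030517578], [483.3999938964844, 211.10000610351562]] 0.013229938006738058
caps 540 ((941.96923828125, 218.13516235351562), (909.5496215820312, 110.32559204101562), 13.773294448852539) 0.09127355551257396
side plate ((564.1578369140625, -36.279876708984375), (481.0987548828125, 184.0404510498047), 87.51939392089844) [[461.79998779296875, -272.6000061035156], [645.7000122070312, -280.6000061035156], [666.5, 200.10000610351562], [482.6000061035156, 208.0]] 0.012225856257360586
caps 436 ((509.5412292480469, -384.11981201171875), (1114.0362548828125, 75.1852035522461), 85.68985748291016) 0.0904838077441112
```

```bash
cat >> h.py <<'E'
a=np.deg2rad(87.48); EX=np.array([np.cos(a),np.sin(a)]); EY=np.array([-EX[1],EX[0]]); O=np.array([.5419,-.0536])
def tocr(P):
    v=P[...,:2]-O; return np.dstack([v@EX,v@EY,P[...,2]])*1000 if P.ndim==3 else np.column_stack([v@EX,v@EY,P[...,2]])*1000
def tow(x,y): return O+EX*x/1000+EY*y/1000
E
python3 - <<'E'
from h import *
for n in('scene','side'):
    d=dict(np.load(f'pics/{n}.npz')); C=tocr(cloud(d)); x,y,z=C[...,0],C[...,1],C[...,2]
    # top-down height map: x -> columns, y-> rows (cradle, 2mm/px)
    ok=(x>-240)&(x<320)&(y>-130)&(y<90)&(z>-10)&(z<120)
    M=np.zeros((110,280,3),np.uint8); H=np.zeros((110,280))
    o=np.argsort(z[ok]); ii=((90-y[ok][o])/2).astype(int).clip(0,109); jj=((x[ok][o]+240)/2).astype(int).clip(0,279)
    M[ii,jj]=d['img'][ok][o][:,::-1]
    cv2.imwrite(f'pics/top_{n}.png',cv2.resize(M,None,fx=2.8,fy=2.5,interpolation=0))
    hsv=cv2.cvtColor(d['img'],cv2.COLOR_RGB2HSV)
    pc=ok&(hsv[...,0]>125)&(hsv[...,0]<160)&(hsv[...,1]>90)&(z>80)&(z<100)
    print(n,'caps',[np.percentile(C[pc][:,i],[1,50,99]).round(1).tolist() for i in range(3)])
    q=ok&(z>70)&(z<90)&(x>30)&(x<160)&(abs(y)<30)&~pc&(hsv[...,1]<70)
    print('post',q.sum(),np.percentile(C[q],[5,50,95],axis=0).round(1).tolist())
    q=ok&(z>60)&(z<82)&(x<-120)
    print('cup',q.sum(),np.percentile(C[q],[2,50,98],axis=0).round(1).tolist())
    q=ok&(z>30)&(z<100)&(x>-120)&(x<-20)
    print('barrel',q.sum(),np.percentile(C[q],[2,50,98],axis=0).round(1).tolist())
    w=ok&(z>40)&(z<66)&(x>90)&(abs(y)<60)
    print('rack',np.percentile(C[w],[1,50,99],axis=0).round(1).tolist())
import cv2
a=cv2.imread('pics/top_scene.png');b=cv2.imread('pics/top_side.png');cv2.imwrite('pics/top.png',np.vstack([a,b]))
E
```

```text
scene caps [[128.7, 177.7, 223.7], [-40.0, -7.4, 36.0], [80.7, 91.3, 97.5]]
post 40 [[67.7, -7.5, 71.2], [77.9, -1.5, 79.7], [147.4, 26.9, 86.8]]
cup 226 [[-202.9, -105.7, 60.3], [-165.7, -72.2, 72.7], [-141.6, -34.3, 79.8]]
barrel 501 [[-109.0, -110.3, 30.5], [-67.5, -79.3, 54.8], [-27.7, 54.0, 70.7]]
rack [[121.1, -51.4, 40.0], [190.5, -42.5, 50.6], [232.5, 49.6, 65.8]]
side caps [[123.7, 169.2, 220.6], [-35.2, -3.1, 36.4], [81.0, 90.5, 93.9]]
post 110 [[65.1, -22.8, 70.3], [128.3, 2.3, 78.4], [154.2, 24.5, 87.4]]
cup 391 [[-205.0, -101.5, 60.9], [-164.0, -71.1, 72.9], [-156.3, -33.8, 77.4]]
barrel 645 [[-112.8, -106.0, 30.2], [-82.5, -63.3, 57.9], [-33.7, 53.7, 68.1]]
rack [[116.6, -50.1, 40.3], [121.3, 3.2, 54.3], [224.5, 48.9, 65.9]]
```

View pics/top.png

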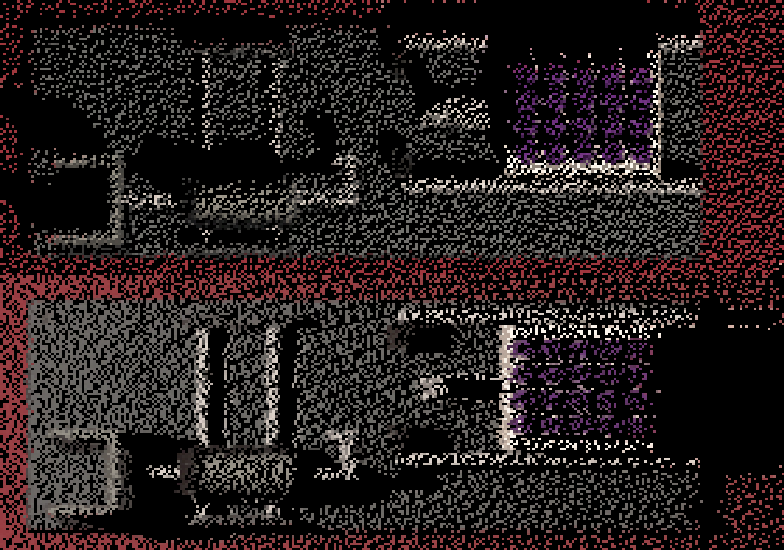

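Call:
drive_tool:
  series:
    - [[-0.469, -0.187, 0], 75.7, 0]
    - [[-0.469, -0.187, 0], 75.7, 0]
    - [[-0.469, -0.187, 0], 75.7, 0]
    - [[-0.469, -0.187, 0], 75.7, 0]
    - [[-0.469, -0.187, 0], 75.7, 0]
    - [[-0.469, -0.187, 0], 75.7, 0]
    - [[-0.469, -0.187, 0], 75.7, 0]
    - [[-0.469, -0.187, 0], 75.7, 0]
    - [[-0.469, -0.187, 0], 75.7, 0]
    - [[-0.469, -0.187, 0], 75.7, 0]
    - [[-0.469, -0.187, 0], 75.7, 0]
    - [[-0.469, -0.187, 0], 75.7, 0]
    - [[-0.469, -0.187, 0], 75.7, 0]
    - [[-0.469, -0.187, 0], 75.7, 0]
    - [[-0.469, -0.187, 0], 75.7, 0]
    - [[-0.469, -0.187, 0], 75.7, 0]

```text
time_s: 1.7
position: [0.5535, 0.2123, 0.2316]
tool_rot: [[0.043, 0.999, 0.0], [0.999, -0.043, 0.0], [0.0, 0.0, -1.0]]
ft_force: [0.0, -0.4, 0.3]
grip_width: -0.0003
gripper_force: 0.0
```

Run:
```python
from h import *
d=dict(np.load('pics/scene.npz'));C=tocr(cloud(d))
for n,(u,v) in dict(bottle=(433,262),spare=(438,215),beaker=(370,290)).items(): print(n,C[v,u].round())
s=env.observe(); print(s['time_s'],tocr(np.array([s['position']])),np.array(s['tool_rot']).round(3),s['grip_width'],s['q'])
d=grab('wrist'); cv2.imwrite('pics/w1.png',d['img'][...,::-1])
```

```text
bottle [484. -61.  93.]
spare [455. 117.  78.]
beaker [ 351. -169.   21.]
1.7 [[2.66144548e+02 1.04160010e-01 2.31598686e+02]] [[ 0.043  0.999  0.   ]
 [ 0.999 -0.043  0.   ]
 [ 0.     0.    -1.   ]] -0.0002998598263459594 [ 9.55227549e+00  2.61503410e+01  6.71665472e+01 -7.32326297e-04
  8.66642751e+01  1.20191276e+01]
```

View pics/w1.png

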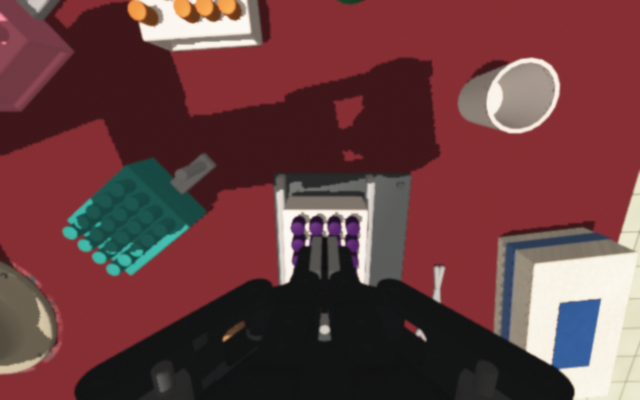

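The wrist picture shows the rack's end face at about (325,200), centred between the guides, with free plate beyond it. That leaves room to come down behind it.

Call:
drive_tool:
  series:
    - [[0, 0, 0.05], 0, 0]
    - [[0, 0, 0.1], 0, 0]
    - [[0, 0, 0.15], 0, 0]
    - [[0, 0, 0.175], 0, 0]
    - [[0, 0, 0.19], 0, 0]
    - [[0, 0, 0.19], 0, 0]
    - [[-0.015, 0, 0.19], 0, 0]
    - [[-0.025, 0, 0.19], 0, 0]
    - [[-0.035, 0, 0.19], 0, 0]
    - [[-0.045, 0, 0.19], 0, 0]
    - [[-0.053, 0, 0.19], 0, 0]
    - [[-0.06, 0, 0.19], 0, 0]
    - [[-0.066, 0, 0.19], 0, 0]
    - [[-0.072, 0, 0.19], 0, 0]
    - [[-0.076, 0, 0.19], 0, 0]
    - [[-0.08, 0, 0.19], 0, 0]
    - [[-0.08, 0, 0.19], 0, 0]

```text
time_s: 3.45
position: [0.5503, 0.1311, 0.0411]
tool_rot: [[0.044, 0.999, -0.001], [0.999, -0.044, -0.001], [-0.001, -0.001, -1.0]]
ft_force: [0.2, -0.5, -0.1]
grip_width: 0.0001
gripper_force: 0.0
```

Call:
drive_tool:
  series:
    - [[-0.003, 0, 0], 0, 0]
    - [[-0.006, 0, 0], 0, 0]
    - [[-0.008, 0, 0], 0, 0]
    - [[-0.01, 0, 0], 0, 0]
    - [[-0.01, 0, 0], 0, 0]

```text
time_s: 3.95
position: [0.5499, 0.1213, 0.0412]
tool_rot: [[0.044, 0.999, -0.0], [0.999, -0.044, -0.0], [-0.0, -0.0, -1.0]]
ft_force: [-0.5, 0.6, 0.8]
grip_width: 0.0001
gripper_force: 0.0
```

Run:
```python
from h import *
s=env.observe(); print(s['time_s'],tocr(np.array([s['position']])),s['ft_force'])
d=grab('side'); C=tocr(cloud(d)); x,y,z=C[...,0],C[...,1],C[...,2]
w=(z>40)&(z<64)&(x>30)&(x<200)&(abs(y)>20)&(abs(y)<45); print('rack -x face',np.percentile(x[w],[1,10,50]))
w=(z>70)&(z<84)&(x>-20)&(x<50)&(abs(y)<15); print('post',w.sum(),np.percentile(C[w],[10,50,90],axis=0).round(1).tolist())
cv2.imwrite('pics/s2.png',cv2.resize(d['img'][150:340,280:430,::-1],None,fx=3,fy=3))
```

```text
3.95 [[175.05899026  -0.34665887  41.2081578 ]] [-0.52039547  0.55125689  0.83961455]
rack -x face [48.88731591 50.87785212 53.1927101 ]
post 39 [[-2.4, -6.4, 72.5], [1.5, -0.1, 79.5], [5.1, 5.0, 83.3]]
```

View pics/s2.png

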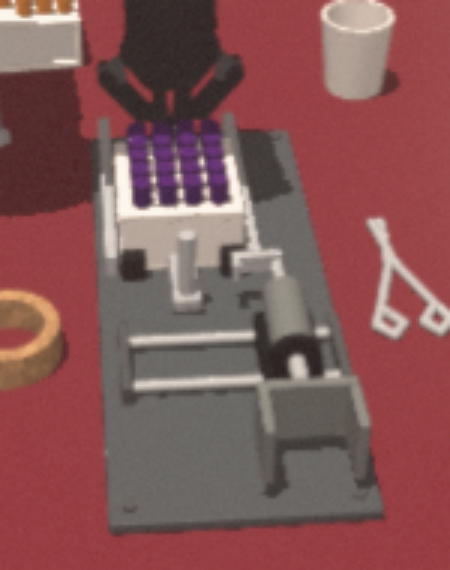

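The crop shows the rack's face nearly at the rubber blocks (130,262 and 232,260). I keep pushing gently until the force rises.

Call:
drive_tool:
  series:
    - [[-0.002, 0, 0], 0, 0]
    - [[-0.003, 0, 0], 0, 0]
    - [[-0.003, 0, 0], 0, 0]

```text
time_s: 4.3
position: [0.5503, 0.1207, 0.0417]
tool_rot: [[0.044, 0.999, 0.002], [0.999, -0.044, 0.004], [0.004, 0.001, -1.0]]
ft_force: [1.8, 12.8, -0.0]
grip_width: -0.0
gripper_force: 6.6
```

Call:
drive_tool:
  series:
    - [[0.02, 0, 0], 0, 0]
    - [[0.02, 0, 0], 0, 0]
    - [[0.02, 0, -0.05], 0, 0]
    - [[0.02, 0, -0.1], 0, 0]
    - [[0.02, 0, -0.14], 0, 0]
    - [[-0.03, 0.01, -0.15], 0, 0]
    - [[-0.08, 0.02, -0.15], 0, 0]
    - [[-0.13, 0.03, -0.15], 0, 0]
    - [[-0.18, 0.04, -0.15], 0, 0]
    - [[-0.23, 0.05, -0.15], 0, 0]
    - [[-0.28, 0.06, -0.15], 0, 0]
    - [[-0.32, 0.069, -0.15], 0, 0]
    - [[-0.354, 0.069, -0.15], 0, 0]
    - [[-0.354, 0.069, -0.13], 0, 0]
    - [[-0.354, 0.069, -0.1], 0, 0]
    - [[-0.354, 0.069, -0.1], 0, 0]
    - [[-0.354, 0.069, -0.1], 0, 0]

```text
time_s: 6.0
position: [0.6031, -0.2384, 0.1418]
tool_rot: [[0.044, 0.999, -0.0], [0.999, -0.044, -0.0], [-0.0, -0.0, -1.0]]
ft_force: [-0.3, 0.7, 1.0]
grip_width: 0.0003
gripper_force: 0.0
```

Run:
```python
from h import *
s=env.observe(); print(s['time_s'],tocr(np.array([s['position']])),s['ft_force'])
for n in('scene','side','wrist'):
    d=grab(n); C=tocr(cloud(d)); x,y,z=C[...,0],C[...,1],C[...,2]
    w=(z>50)&(z<82)&(x>-210)&(x<-175)&(y>-120)&(y<-10)
    for nm,k in(('wallR',w&(y<-69)),('wallL',w&(y>-69))):
        if k.sum()>5: print(n,nm,k.sum(),np.percentile(C[k],[5,50,95],axis=0).round(1).tolist())
    w=(z>68)&(z<78)&(x>-175)&(x<-145)&(y>-90)&(y<-50)
    if w.sum()>5: print(n,'back',w.sum(),np.percentile(C[w],[5,50,95],axis=0).round(1).tolist())
    w=(z>76)&(z<84)&(x>-20)&(x<80)&(abs(y)<15)
    if w.sum()>5: print(n,'post',w.sum(),np.percentile(C[w],[5,50,95],axis=0).round(1).tolist())
    cv2.imwrite(f'pics/c_{n}.png',d['img'][...,::-1])
a=cv2.imread('pics/c_side.png')[180:340,270:430];b=cv2.imread('pics/c_wrist.png')
cv2.imwrite('pics/c.png',np.hstack([cv2.resize(a,(400,400)),b[:,120:520]]))
```

```text
6.0 [[-181.89519083  -69.22433249  141.76886822]] [-0.31314351  0.70200304  1.00445543]
scene wallR 59 [[-203.2, -105.3, 54.2], [-189.5, -102.2, 70.1], [-176.3, -97.0, 78.7]]
scene wallL 56 [[-202.3, -42.7, 52.0], [-190.8, -40.8, 67.7], [-178.1, -34.0, 77.7]]
scene back 29 [[-161.4, -86.3, 69.1], [-156.5, -66.7, 75.3], [-153.8, -53.4, 77.3]]
scene post 25 [[-0.0, -14.4, 76.6], [12.1, -2.8, 80.9], [75.4, 8.0, 83.0]]
side wallR 105 [[-204.7, -101.6, 52.0], [-196.0, -96.7, 70.4], [-179.3, -94.4, 76.8]]
side wallL 85 [[-205.3, -39.8, 52.8], [-200.9, -35.8, 71.0], [-179.2, -32.1, 76.3]]
side back 95 [[-164.5, -88.1, 68.7], [-161.3, -71.2, 73.0], [-154.9, -52.2, 75.8]]
side post 63 [[-2.5, -11.4, 76.6], [56.8, 0.6, 81.7], [63.9, 12.6, 83.6]]
wrist wallR 418 [[-201.7, -103.2, 55.9], [-188.7, -98.5, 74.2], [-176.3, -96.0, 75.4]]
wrist wallL 417 [[-201.8, -42.1, 55.5], [-188.7, -39.5, 74.2], [-176.3, -34.8, 75.4]]
wrist back 561 [[-161.6, -87.8, 70.3], [-157.5, -69.9, 74.4], [-154.6, -52.2, 75.6]]
```

View pics/c.png

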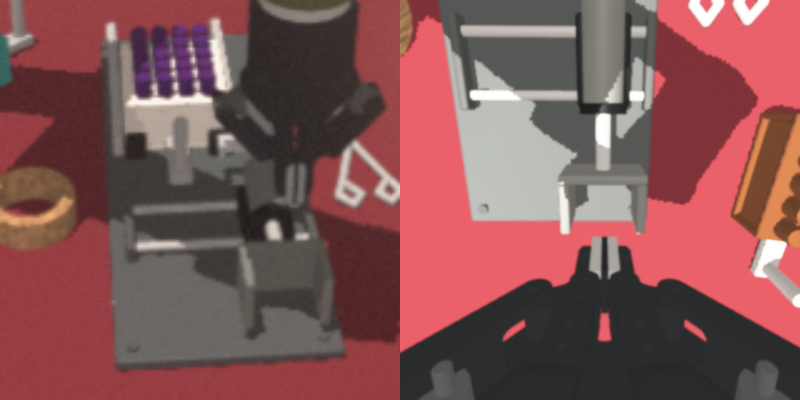

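The picture shows the cup centred under the fingers: walls at (565,200) and (642,200), back plate at (603,172). The rack is against the blocks. Next I descend into the cup.

Call:
drive_tool:
  series:
    - [[0, 0, 0.04], 0, 0]
    - [[0, 0, 0.065], 0, 0]
    - [[0, 0, 0.08], 0, 0]
    - [[0, 0, 0.09], 0, 0]
    - [[0, 0, 0.097], 0, 0]
    - [[0, 0, 0.097], 0, 0]

```text
time_s: 6.75
position: [0.6033, -0.238, 0.0444]
tool_rot: [[0.044, 0.999, 0.0], [0.999, -0.044, -0.0], [-0.0, 0.0, -1.0]]
ft_force: [0.1, -0.2, 0.3]
grip_width: 0.0001
gripper_force: 0.0
```

Call:
drive_tool:
  series:
    - [[0.005, 0, 0], 0, 0]
    - [[0.01, 0, 0], 0, 0]
    - [[0.016, 0, 0], 0, 0]
    - [[0.022, 0, 0], 0, 0]
    - [[0.028, 0, 0], 0, 0]
    - [[0.034, 0, 0], 0, 0]
    - [[0.038, 0, 0], 0, 0]
    - [[0.038, 0, 0], 0, 0]

```text
time_s: 7.55
position: [0.6054, -0.2015, 0.0454]
tool_rot: [[0.044, 0.999, 0.002], [0.999, -0.044, -0.004], [-0.004, 0.002, -1.0]]
ft_force: [-1.6, -10.5, 0.7]
grip_width: 0.0003
gripper_force: 5.2
```

```bash
cat >> h.py <<'E'
def status(out=None):
    s=env.observe(); print(s['time_s'],tocr(np.array([s['position']])).round(1),np.round(s['ft_force'],1))
    for n in('scene','side','wrist'):
        d=grab(n); C=tocr(cloud(d)); x,y,z=C[...,0],C[...,1],C[...,2]; t=tocr(np.array([s['position']]))[0]
        w=(z>64)&(z<79)&(x>-205)&(x<-115)&(y>-115)&(y<40)&(d['img'].mean(2)>45)
        if w.sum()>20: print(n,'cup',w.sum(),np.percentile(C[w],[1,50,99],axis=0).round(1).tolist())
        h=(z>45)&(z<60)&(x>-25)&(x<45)&(y>-100)&(y<40)
        if h.sum()>5: print(n,'hook',h.sum(),np.percentile(C[h],[2,50,98],axis=0).round(1).tolist())
        if n==out[0]: cv2.imwrite(out[1],d['img'][...,::-1])
E
python3 -c "
from h import *
status(('side','pics/p1.png'))
a=cv2.imread('pics/p1.png')[190:340,300:420]; cv2.imwrite('pics/p1c.png',cv2.resize(a,None,fx=4,fy=4))"
```

```text
7.55 [[-145.   -69.9   45.4]] [ -1.6 -10.5   0.7]
scene cup 146 [[-175.1, -105.7, 64.5], [-134.0, -89.4, 73.7], [-124.6, -34.5, 78.6]]
scene hook 101 [[-2.2, -73.8, 46.7], [25.3, -63.7, 54.1], [42.3, -0.9, 59.6]]
side cup 247 [[-177.7, -101.7, 64.5], [-156.7, -67.5, 73.2], [-131.4, -33.8, 77.8]]
side hook 95 [[-3.2, -54.9, 45.8], [29.3, -37.9, 54.9], [39.4, 5.3, 59.8]]
wrist cup 4974 [[-147.0, -103.0, 64.4], [-130.5, -69.4, 74.0], [-126.7, -35.3, 77.4]]
```

View pics/p1c.png

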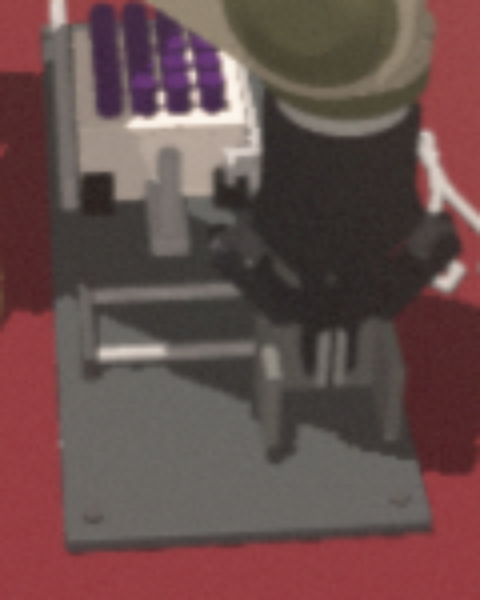

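The crop shows the cup pressed (stroke about 28 mm, 10.5 N) and the hook out beyond the post line at (240,160). I slide across in two steps.

Call:
drive_tool:
  series:
    - [[0, -0.006, 0], 0, 0]
    - [[0, -0.012, 0], 0, 0]
    - [[0, -0.018, 0], 0, 0]
    - [[0, -0.024, 0], 0, 0]
    - [[0, -0.03, 0], 0, 0]
    - [[0, -0.036, 0], 0, 0]
    - [[0, -0.042, 0], 0, 0]
    - [[0, -0.046, 0], 0, 0]
    - [[0, -0.046, 0], 0, 0]

```text
time_s: 8.6
position: [0.5593, -0.1999, 0.0454]
tool_rot: [[0.044, 0.999, 0.002], [0.999, -0.044, -0.004], [-0.004, 0.003, -1.0]]
ft_force: [-0.9, -10.6, -0.6]
grip_width: -0.0001
gripper_force: 5.2
```

```bash
python3 -c "
from h import *
status(('scene','pics/p2.png'))"
```

```text
8.6 [[-145.4  -23.8   45.4]] [ -0.9 -10.6  -0.6]
scene cup 148 [[-177.1, -59.3, 64.2], [-134.7, -44.2, 73.8], [-125.6, 12.4, 78.8]]
scene hook 94 [[-1.7, -27.4, 45.6], [25.2, -20.0, 54.5], [41.4, 11.3, 59.5]]
side cup 247 [[-178.5, -57.1, 64.2], [-155.5, -19.2, 72.9], [-133.7, 12.5, 78.9]]
side hook 23 [[7.8, 5.1, 45.9], [24.7, 8.2, 57.3], [38.3, 10.5, 59.7]]
wrist cup 4966 [[-146.9, -56.9, 64.3], [-130.5, -23.3, 73.9], [-126.8, 10.9, 77.5]]
```

Call:
drive_tool:
  series:
    - [[0, -0.004, 0], 0, 0]
    - [[0, -0.007, 0], 0, 0]
    - [[0, -0.007, 0], 0, 0]

```text
time_s: 9.05
position: [0.5526, -0.1997, 0.0454]
tool_rot: [[0.044, 0.999, 0.003], [0.999, -0.044, -0.005], [-0.004, 0.003, -1.0]]
ft_force: [-0.5, -10.6, -0.9]
grip_width: 0.0002
gripper_force: 5.2
```

```bash
python3 -c "
from h import *
status(('scene','pics/p3.png'))
d=dict(np.load('pics/scene.npz'));C=tocr(cloud(d));x,y,z=[C[...,i] for i in range(3)]
for n in('scene','side'):
    d=dict(np.load('pics/%s.npz'%n));C=tocr(cloud(d));x,y,z=[C[...,i] for i in range(3)]
    w=(z>62)&(z<86)&(x>-20)&(x<30)&(abs(y)<20); print(n,'post',w.sum(),np.percentile(C[w],[3,50,97],axis=0).round(1).tolist() if w.any() else '')
a=cv2.imread('pics/p3.png')[160:270,200:380]; cv2.imwrite('pics/p3c.png',cv2.resize(a,None,fx=4.4,fy=4.4))"
```

```text
9.05 [[-145.4  -17.1   45.4]] [ -0.5 -10.6  -0.9]
scene cup 145 [[-176.3, -52.7, 64.3], [-134.3, -36.3, 74.0], [-125.1, 19.3, 78.9]]
scene hook 95 [[-2.5, -21.5, 46.2], [26.7, -12.5, 54.6], [42.0, 16.6, 59.9]]
side cup 235 [[-178.2, -50.3, 64.1], [-155.9, -15.2, 73.3], [-133.4, 19.2, 78.2]]
side hook 35 [[20.4, 9.6, 45.4], [25.7, 14.4, 55.7], [39.5, 17.6, 59.6]]
wrist cup 4966 [[-146.7, -50.2, 64.3], [-130.5, -16.6, 74.0], [-126.8, 17.5, 77.4]]
scene post 34 [[-0.3, -7.1, 62.9], [8.5, -2.1, 75.8], [13.4, 5.4, 84.8]]
side post 0
```

View pics/p3c.png

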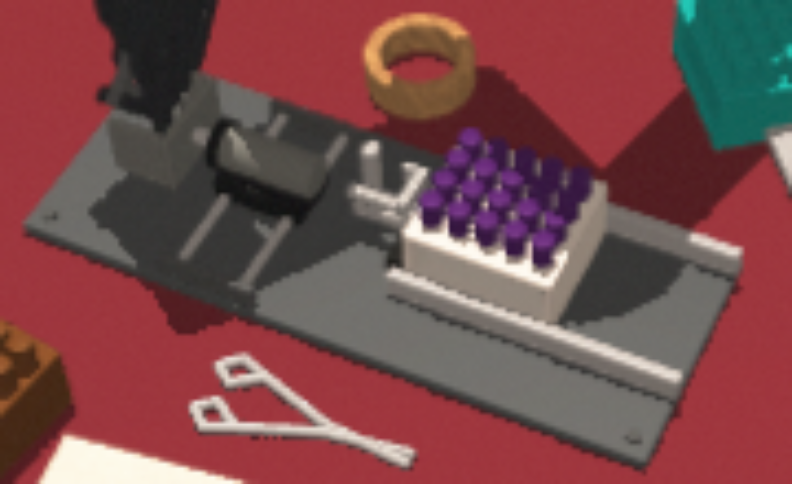

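The crop shows the hook's bar and barb (415,180) behind the post (372,165), with the shank at the side. The cup axis is at y −16.4 mm, so the hook is centred. I let the plunger back slowly.

Call:
drive_tool:
  series:
    - [[-0.005, 0, 0], 0, 0]
    - [[-0.01, 0, 0], 0, 0]
    - [[-0.015, 0, 0], 0, 0]
    - [[-0.02, 0, 0], 0, 0]
    - [[-0.024, 0, 0], 0, 0]
    - [[-0.028, 0, 0], 0, 0]
    - [[-0.032, 0, 0], 0, 0]
    - [[-0.037, 0, 0], 0, 0]
    - [[-0.037, 0, 0], 0, 0]

```text
time_s: 10.1
position: [0.5503, -0.2351, 0.0443]
tool_rot: [[0.045, 0.999, 0.0], [0.999, -0.045, -0.0], [-0.0, 0.0, -1.0]]
ft_force: [-0.1, -0.1, -0.1]
grip_width: -0.0002
gripper_force: 0.0
```

```bash
python3 -c "
from h import *
status(('scene','pics/p4.png'))"
```

```text
10.1 [[-180.9  -16.4   44.3]] [-0.1 -0.1 -0.1]
scene cup 161 [[-195.3, -52.9, 64.2], [-158.9, -22.4, 73.4], [-146.7, 19.8, 78.9]]
scene hook 77 [[-23.0, -20.7, 47.1], [7.7, -12.7, 54.4], [21.0, 14.5, 59.3]]
side cup 163 [[-199.3, -48.4, 64.4], [-190.5, -15.1, 73.1], [-156.7, 19.2, 78.3]]
side hook 33 [[-0.7, 8.8, 45.8], [9.7, 13.3, 56.3], [17.9, 16.8, 59.7]]
wrist cup 6536 [[-179.7, -50.3, 64.3], [-154.3, -16.4, 74.0], [-148.1, 17.7, 76.9]]
```

The stroke has settled at about 6 mm, which matches a caught post. I lift out and check.

Call:
drive_tool:
  series:
    - [[0, 0, -0.03], 0, 0]
    - [[0, 0, -0.07], 0, 0]
    - [[0, 0, -0.12], 0, 0]
    - [[-0.04, 0, -0.16], 0, 0]
    - [[-0.08, 0, -0.17], 0, 0]
    - [[-0.08, 0, -0.17], 0, 0]
    - [[-0.08, 0, -0.17], 0, 0]

```text
time_s: 10.95
position: [0.5465, -0.315, 0.2141]
tool_rot: [[0.045, 0.999, -0.0], [0.999, -0.045, 0.0], [0.0, -0.0, -1.0]]
ft_force: [-0.0, 0.4, -0.5]
grip_width: -0.0
gripper_force: 0.0
```

```bash
python3 -c "
from h import *
status(('scene','pics/p5.png'))
d=dict(np.load('pics/side.npz'));C=tocr(cloud(d));x,y,z=[C[...,i] for i in range(3)]
w=(z>40)&(z<64)&(x>30)&(x<200)&(abs(y)>20)&(abs(y)<45); print('rack -x face',np.percentile(x[w],[1,10,50]))
a=cv2.imread('pics/p5.png')[160:270,200:380]; cv2.imwrite('pics/p5c.png',cv2.resize(a,None,fx=4.4,fy=4.4))"
```

```text
10.95 [[-260.9  -16.   214.1]] [-0.   0.4 -0.5]
scene cup 170 [[-197.4, -52.2, 64.1], [-160.7, -21.2, 74.0], [-147.0, 19.2, 78.7]]
scene hook 83 [[-21.7, -21.3, 46.0], [9.8, -12.2, 54.7], [21.0, 18.8, 59.3]]
side cup 346 [[-198.9, -49.6, 64.4], [-157.9, -16.0, 73.4], [-148.7, 19.2, 77.3]]
side hook 72 [[-12.3, -17.9, 46.4], [2.2, 6.7, 54.0], [18.9, 16.7, 59.4]]
wrist cup 1594 [[-197.4, -50.8, 64.5], [-158.8, -17.2, 74.2], [-149.1, 18.1, 76.0]]
rack -x face [50.15489295 51.11866293 52.96838544]
```

View pics/p5c.png

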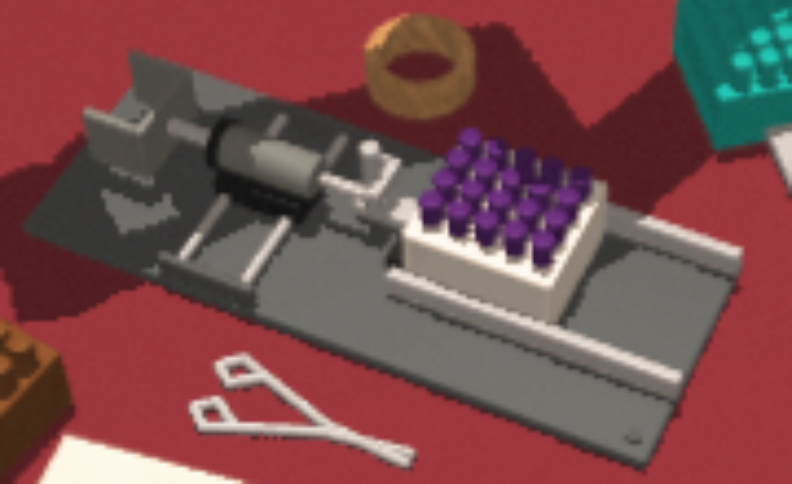

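The final crop shows the post (372,160) sitting in the hook, the rack at the stops and the robot clear. I hand the job in.

```bash
python3 -c "
from rig import env
print(env.close_job())"
```

```text
the job is handed in; nothing more can be done
None
```

The rack is home against the end stops, the hook holds its post (plunger resting at about 6 mm), and the job was handed in at about 11 s with the robot clear and nothing else touched.

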